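# Clear the pile on the goldsmith's bench

### The arm

A 7-joint arm with a two-finger parallel gripper is mounted at the origin on the work surface. World frame = base frame: x ahead of the robot, y to its left, z up, the work surface at z = 0. Lengths are in m, angles in rad, forces in N, time in s.
With the tool pointing down it reaches from about 0.4 to 0.85 m from the base axis. Payload 4.5 kg.
Tool frame: the origin (TCP) lies midway between the tips of the shut fingers; the grasp point (between the pads) lies 19 mm behind it; z points along the fingers, y is the line along which they close (so a half turn about z gives the same grasp; the last joint's range is limited). The gripper opens to 88 mm and grips with 3 to 60 N. Pads are 18 mm wide; open, the fingers measure 123 mm over their backs; the gripper's body (75 mm by 187 mm) begins 45 mm behind the grasp point.
Start: joints at [1.302, 0.689, -0.195, 1.565, 0.157, 0.902, -0.215], TCP at [0.186, -0.597, 0.239] pointing down, gripper open.
Joint ranges: [-3.01, 3.01], [-0.46, 2.08], [-1.47, 1.51], [0.13, 2.56], [-1, 4.14], [0.04, 2.09], [-2.66, 2.66]. Speed limits (rad/s): [2.57, 2.57, 3.14, 3.14, 3.14, 3.14, 3.14].

### API

Orientations are given as a unit quaternion [x, y, z, w].
In Python, from plant import * gives the robot as it stands.
- The arm moves only by the tool send_rows, never from a script. Its argument "targets" is a list of rows, each a list of 2 entries, a list of its own where there are three numbers: the shift along the tool's x, y, z in units of 0.3 m (1.0 is 0.3 m), then the turn, a rotation vector about the tool's x, y, z in units of pi rad (1.0 is pi rad). A call has 1 to 12 rows; each row is the pose to reach, as a shift and turn from the pose commanded when the call began, along the tool's axes at that moment, turning the shorter way round; what a row does not reach only later rows make up. A row lasts 1/8 s, in which the tool goes at most 62.5 mm and 10.7 degrees, less where a joint would pass 70% of its speed; a pose out of reach is approached as far as the arm can. A call with a number of a shift or a turn outside -1 to 1 is refused whole. A call with a gripper value outside its range is refused whole. "fingers" is the opening, from 0 (shut) to 1 (fully open), set as the call begins (left out, the last holds). The fingers move at their own pace and stop on an object; "newtons" is the grip in N (left out, the last holds). Time passes only in rows, so rows that repeat a pose let the fingers close. It gives the time, the measured TCP pose, the force, the opening and the grip force at its end, in the units of the state.
- get_state(): the state, without advancing time (a new reading comes with each control period).
- snapshot(name): name is "scene" or "top" or "wrist"; returns a dict with "img" (480x640x3 uint8, blue, green, red), "fx", "fy", "cx", "cy" (pixels), "cam_to_world" (4x4, takes a point from camera to world coordinates); the wrist camera has in their place "T_tool_cam" (4x4, takes a point from camera to tool coordinates, whose origin is the TCP and whose axes are the flange's). Camera axes: x right, y down, z forward; pixel columns grow to the right and rows downward; lengths in m; the calibration is good to about 2 mm. A picture is of the moment at which its call begins: read the wrist's pose just before it. There is no depth.
- finish_job(): hands the job in; it is judged then, once.
The state is a dict: "clock": time; "q": joint angles; "qd": joint speeds; "joint_torque": joint torques, N m; "tool_pos": TCP position; "eef_rot": TCP orientation; "contact_force": force on the tool from outside, world axes, zero at the start; "moment": the same for the moment, N m; "opening": opening from 0.0 (shut) to 1.0 (fully open); "finger_force": force on a finger pad.
Only numpy, scipy, OpenCV 4.12 (cv2) and the standard library are available. Lean on these libraries where they do the work, as an engineer would, in place of code of your own. Each camera call takes 0.05 s, during which the arm holds its last target. There are 200 camera calls.

### The job

Take the pile of tools on the goldsmith's bench apart from the top down, one piece at a time, and put each away on its own place before taking the next: the steel rod into the middle groove of the ribbed wooden bed, centred along it, then the grooved block upright in the middle of the oblong tray, lengthwise with it, then the round tin the right way up in the middle of the round cork mat, and last the square bench block flat and square in the middle of the square rubber pad. Set every piece down rather than dropping it, and leave the little jar and the bur stand as they are.

Things in the scene. Friction and masses are not known exactly. Their poses are not given: they have to be found in the camera images.
- rod: Steel rod on top of the pile: barrel 18 mm in diameter, 104 mm long, with thinner 11 mm end spigots, 120 mm overall. Origin at the middle of its axis; its x runs along the rod; either end may lead. At the start it lies in the groove of the grooved block, ends overhanging, its axis 5 mm above that block's top face; fingers can take it by the middle from above, across its axis. About 0.2 kg.
- grooved_block: Dark steel forming block, 64 mm long (its x) by 38 mm wide (its y) by 24 mm high, with one straight groove along x in the middle of its top, 16.6 mm wide and 4 mm deep. Origin at the centre of its underside, z up. It stands on the tin, under the rod. About 0.35 kg.
- tin: Closed round aluminium parts tin, 56 mm in diameter, 22 mm high, flat top and bottom. Origin at the centre of its underside, z up. It stands on the bench block, under the grooved block. About 0.1 kg.
- bench_block: Bright steel bench block, a square slab 60 x 60 x 22 mm, sides along its x and y. Origin at the centre of its underside, z up. Bottom of the pile, standing on the bench top (z = 0). About 0.6 kg.
- rib_bed: Fixed wooden bed for the rod: board 130 mm (its x) by 92 mm (its y), 8 mm thick, with four half-round ribs along x on top, 6 mm in radius, at y = -33, -11, 11 and 33 mm, leaving three grooves between them; the middle groove is at y = 0. Origin at the centre of the underside. A rod resting in a groove lies along x with its axis 18 mm above the origin.
- oblong_tray: Fixed shallow wooden tray for the grooved block: inner floor 90 mm (its x) by 64 mm (its y), 6 mm above the origin, with a rim 4 mm wide that stands 3 mm above the floor. Origin at the centre of the underside.
- round_mat: Fixed round cork mat for the tin, 84 mm in diameter, 6 mm thick. Origin at the centre of the underside.
- square_pad: Fixed square black rubber pad for the bench block, 84 x 84 mm, 6 mm thick, sides along its x and y. Origin at the centre of the underside.
- jar: Bystander: loose little glass jar with a white lid, 50 mm in diameter, 52 mm high. Origin at the centre of its underside. To be left alone.
- bur_stand: Bystander: loose wooden stand 68 x 40 x 28 mm with steel burs standing in it up to 52 mm high. Origin at the centre of its underside. To be left alone.

How it is judged:
On the way, in this order (a step that is already met when the one before it is completed fails the run):
1. the rod lies in the middle groove of the ribbed bed, released (y of rod in the frame of rib_bed between -0.008 and 0.008 m and x of rod in the frame of rib_bed between -0.015 and 0.015 m and z of rod in the frame of rib_bed between 0.014 and 0.022 m and angle between the x axis of rod and the x axis of rib_bed, either way round below 0.15 rad and contact force between the fingers and rod below 0.1 N), for 0.2 s.
2. the grooved block stands in the oblong tray, released (horizontal distance between grooved_block and oblong_tray below 0.012 m and angle between grooved_block's own z axis and vertical below 0.1 rad and z of grooved_block in the frame of oblong_tray between 0.003 and 0.0085 m and angle between the x axis of grooved_block and the x axis of oblong_tray, either way round below 0.2 rad and contact force between the fingers and grooved_block below 0.1 N), for 0.2 s.
3. the tin stands on the round mat, released (horizontal distance between tin and round_mat below 0.012 m and angle between tin's own z axis and vertical below 0.1 rad and z of tin in the frame of round_mat between 0.003 and 0.0085 m and contact force between the fingers and tin below 0.1 N), for 0.2 s.
4. the bench block stands on the square pad, released (horizontal distance between bench_block and square_pad below 0.012 m and angle between bench_block's own z axis and vertical below 0.1 rad and z of bench_block in the frame of square_pad between 0.003 and 0.0085 m and (angle between the x axis of bench_block and the x axis of square_pad, either way round below 0.2 rad or angle between the x axis of bench_block and the y axis of square_pad, either way round below 0.2 rad) and contact force between the fingers and bench_block below 0.1 N), for 0.2 s.
At the end, for the whole second after the job is handed in: All released and at rest on their places: rod in the middle groove (8 mm across, 15 mm along, 0.15 rad), grooved block upright in the tray (12 mm, 0.2 rad), tin upright on the cork mat (12 mm), bench block flat on the rubber pad (12 mm, 0.2 rad of square) (all of step 1 and all of step 2 and all of step 3 and all of step 4 and linear speed of each of rod, grooved_block, tin, bench_block below 0.02 m/s and angular speed of rod below 0.3 rad/s and angular speed of each of grooved_block, tin, bench_block below 0.2 rad/s); the robot touches nothing.
It fails at once if a piece is dropped or falls (moves faster than 0.7 m/s with no finger on it) ((contact force between the fingers and rod below 0.1 N and linear speed of rod above 0.7 m/s) or (contact force between the fingers and grooved_block below 0.1 N and linear speed of grooved_block above 0.7 m/s) or (contact force between the fingers and tin below 0.1 N and linear speed of tin above 0.7 m/s) or (contact force between the fingers and bench_block below 0.1 N and linear speed of bench_block above 0.7 m/s)).
It fails at once if the jar or the bur stand is moved by more than 15 mm or tipped (distance of any of jar, bur_stand from where it was at the start of the episode above 0.015 m or angle between any of jar, bur_stand's own z axis and vertical above 0.3 rad).
It also fails if it takes over 133 s, if anything falls off the work surface, if the arm or the gripper's body presses on something with over 40 N, if the wrist force passes 120 N, or if a joint passes its speed limit or range.

## Working session

There is one attempt and no reset: what is moved stays moved. The work goes in short steps, Python scripts to look and compute and a tool call to move; the robot and the scene stay as the last step left them, time stands still between calls to the robot, and variables do not carry over. Pictures are saved under pics/ and viewed, at most 14 in all, crops included, and the job is handed in when it is done.

Besides the shell and the picture viewer there is one more tool, called in YAML: its name, and indented under it one key for each argument. send_rows: Moves the arm, as the interface text tells. Its arguments: {"type":"object","properties":{"targets":{"type":"array"},"fingers":{"type":"number"},"newtons":{"type":"number"}},"required":["targets"]}

```bash
mkdir -p pics; ls; python3 - <<'E'
from plant import *
import cv2,numpy as np
s=get_state();print(s['clock'],s['tool_pos'],s['eef_rot'],s['opening'])
for n in ['top','scene']:
    d=snapshot(n);cv2.imwrite(f'pics/{n}0.png',d['img']);np.savez(f'{n}0.npz',**d)
    print(n,d['fx'],d['fy'],d['cx'],d['cy'],np.round(d['cam_to_world'],4).tolist())
E
```

```text
pics
0.0 [ 0.18615191 -0.59596367  0.23792504] [ 9.88549672e-01  1.50893002e-01 -2.16271811e-04 -8.94693940e-04] 1.0009264980763075
top 475.0534762103445 475.0534762103445 318.9211683657638 236.7047668977955 [[0.015, -0.9863, 0.1643, 0.3901], [-0.9999, -0.014, 0.0077, 0.0101], [-0.0053, -0.1644, -0.9864, 0.9314], [0.0, 0.0, 0.0, 1.0]]
scene 561.8427228270427 561.8427228270427 319.3587105606186 240.20729645596566 [[-0.8714, 0.4216, -0.2509, 0.7666], [0.4904, 0.7323, -0.4724, 0.4748], [-0.0155, -0.5347, -0.8449, 0.9335], [0.0, 0.0, 0.0, 1.0]]
```

View pics/top0.png

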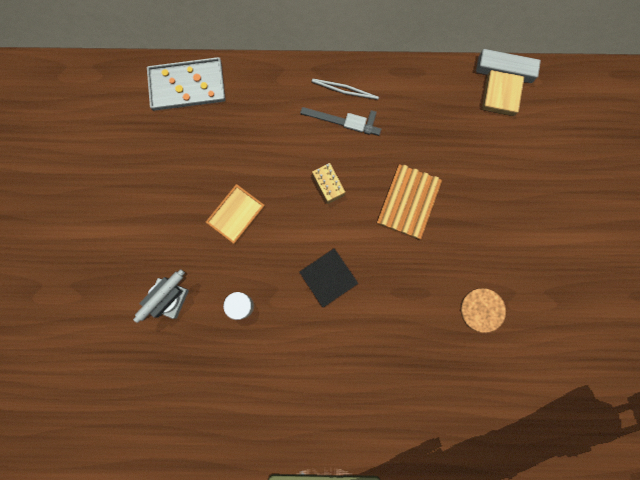

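View pics/scene0.png

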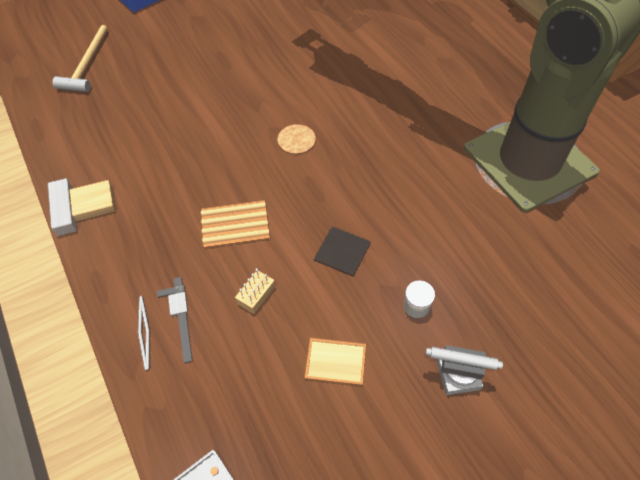

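The top view shows the pile at (160,297), jar (238,306), tray (236,214), pad (328,277), bur stand (328,182), ribbed bed (410,201) and cork mat (484,310). The scene view agrees: the rod lies on the grooved block, the tin and the bench block.

```bash
cat > h.py <<'E'
import cv2,numpy as np
from scipy.spatial.transform import Rotation as R
def cast(d,uv,z,T=None):
    T=d['cam_to_world'] if T is None else T
    uv=np.atleast_2d(np.asarray(uv,float))
    r=np.c_[(uv[:,0]-d['cx'])/d['fx'],(uv[:,1]-d['cy'])/d['fy'],np.ones(len(uv))]@T[:3,:3].T
    o=T[:3,3]; return o+r*((z-o[2])/r[:,2])[:,None]
def blob(m,roi,off=True):
    """largest contour of mask inside roi (x0,y0,x1,y1)"""
    x0,y0,x1,y1=roi; w=np.zeros_like(m); w[y0:y1,x0:x1]=m[y0:y1,x0:x1]
    w=cv2.morphologyEx(w,cv2.MORPH_CLOSE,np.ones((5,5),np.uint8)); w=cv2.morphologyEx(w,cv2.MORPH_OPEN,np.ones((3,3),np.uint8))
    c=cv2.findContours(w,cv2.RETR_EXTERNAL,cv2.CHAIN_APPROX_NONE)[0]
    return max(c,key=cv2.contourArea)[:,0,:]
def rect(P):
    """centre, (long,short) mm, yaw of long side, from plane points"""
    (cx,cy),(w,h),a=cv2.minAreaRect((P[:,:2]*1000).astype(np.float32))
    a=np.radians(a)
    if w<h: w,h,a=h,w,a+np.pi/2
    a=(a+np.pi/2)%np.pi-np.pi/2
    return np.round([cx/1000,cy/1000],4),np.round([w,h],1),round(np.degrees(a),1)
def masks(img):
    hsv=cv2.cvtColor(img,cv2.COLOR_BGR2HSV); H,S,V=cv2.split(hsv)
    return dict(light=((V>150)*255).astype(np.uint8),dark=((V<55)&(S<110)).astype(np.uint8)*255,grey=((S<70)*255).astype(np.uint8),white=((V>150)&(S<60)).astype(np.uint8)*255)
E
python3 - <<'E'
from h import *
R0={'top':dict(tray=('light',(195,175,275,250),.009),bed=('light',(370,155,450,245),.008),mat=('light',(455,280,515,340),.006),pad=('dark',(290,240,365,315),.006),jar=('white',(215,285,260,330),.052),stand=('light',(305,158,350,208),.028),pile=('grey',(125,260,195,330),.073)),
'scene':dict(tray=('light',(295,330,375,392),.009),bed=('light',(190,190,280,255),.008),mat=('light',(270,115,325,162),.006),pad=('dark',(305,220,380,282),.006),jar=('white',(395,275,445,312),.052),stand=('light',(228,265,280,318),.028))}
for n in R0:
    d=dict(np.load(n+'0.npz')); m=masks(d['img'])
    for k,(c,roi,z) in R0[n].items():
        b=blob(m[c],roi); print(n,k,*rect(cast(d,b,z)),b.min(0),b.max(0))
d=dict(np.load('top0.npz'));e=dict(np.load('scene0.npz'))
print(cast(d,[(137,319),(183,274)],.073),cast(e,[(429,351),(501,365)],.073))
cv2.imwrite('pics/c1.png',np.hstack([cv2.resize(d['img'][255:335,120:200],(400,400)),cv2.resize(e['img'][320:400,420:500],(400,400))]))
E
```

```text
top tray [0.589  0.1857] [98.  72.5] -36.3 [207 185] [262 242]
top bed [ 0.6207 -0.1626] [131.6  91.9] -20.3 [378 165] [440 237]
top mat [ 0.4052 -0.3011] [83.  81.7] -89.2 [462 289] [505 332]
top pad [ 0.4641 -0.0015] [83.  82.8] -55.2 [301 250] [356 306]
top jar [0.4075 0.1661] [49.6 47.2] -89.1 [223 292] [250 318]
top stand [6.513e-01 4.000e-04] [66.9 40.4] 27.7 [313 164] [344 199]
top pile [0.4225 0.3003] [96.3 85.1] -84.4 [134 270] [187 321]
scene tray [0.5882 0.1823] [138.7 109.1] -29.8 [295 330] [374 391]
scene bed [ 0.6169 -0.1676] [184.5 154.6] -29.9 [190 190] [279 254]
scene mat [ 0.404  -0.3058] [153.1  86.1] 71.1 [272 115] [315 161]Traceback (most recent call last):
  File "<stdin>", line 7, in <module>
  File "h.py", line 13, in blob
    return max(c,key=cv2.contourArea)[:,0,:]
           ~~~^^^^^^^^^^^^^^^^^^^^^^^
ValueError: max() iterable argument is empty
```

```bash
cat >> h.py <<'E'
def go(s,*tg):
    """print shift/turn in move units from state s to world targets (x,y,z,yawdeg)"""
    r0=R.from_quat(s['eef_rot']); p0=np.array(s['tool_pos'])
    t0=r0.as_matrix(); print('now',np.round(p0,4),'yaw',round(np.degrees(np.arctan2(t0[1,0],t0[0,0])),1),'open',round(s['opening'],3),'t',round(s['clock'],2))
    for x,y,z,a in tg:
        r=R.from_euler('z',a,degrees=True)*R.from_euler('x',180,degrees=True)
        print((x,y,z,a),'->',np.round(r0.inv().apply(np.array([x,y,z])-p0)/.3,4).tolist(),np.round((r0.inv()*r).as_rotvec()/np.pi,4).tolist())
def tool_T(s):
    T=np.eye(4);T[:3,:3]=R.from_quat(s['eef_rot']).as_matrix();T[:3,3]=s['tool_pos'];return T
E
python3 - <<'E'
from h import *
from plant import *
d=dict(np.load('top0.npz'));e=dict(np.load('scene0.npz'))
a=cast(d,[(136,320),(184,273)],.073);b=cast(e,[(428,351),(501,365)],.073);print(a,b,np.linalg.norm(a[0]-a[1]),np.linalg.norm(b[0]-b[1]))
s=get_state();w=snapshot('wrist');print({k:np.round(v,4).tolist() for k,v in w.items() if k!='img'})
go(s,(.45,-.15,.25,70),(.42,.30,.25,135))
E
```

```text
[[0.37781211 0.34072326 0.073     ]
 [0.46290093 0.26018458 0.073     ]] [[0.46314632 0.26432883 0.073     ]
 [0.37670963 0.34047297 0.073     ]] 0.11716051532661366 0.11519215625891834
{'fx': 430.743, 'fy': 430.743, 'cx': 327.5715, 'cy': 231.0588, 'T_tool_cam': [[0.0002, -0.9513, -0.3081, 0.0796], [1.0, -0.0001, 0.001, -0.0005], [-0.001, -0.3081, 0.9513, -0.1466], [0.0, 0.0, 0.0, 1.0]]}
now [ 0.1862 -0.5961  0.238 ] yaw 17.4 open 0.997 t 0.1
(0.45, -0.15, 0.25, 70) -> [1.2829, -1.1569, -0.0383] [-0.0005, -0.0002, -0.2925]
(0.42, 0.3, 0.25, 135) -> [1.6349, -2.6184, -0.036] [-0.0003, -0.0005, -0.6536]
```

send_rows:
  targets:
    - [[0.77, -0.51, -0.04], [0, 0, -0.15]]
    - [[0.77, -0.51, -0.04], [0, 0, -0.15]]
    - [[0.77, -0.51, -0.04], [0, 0, -0.15]]
    - [[0.77, -0.51, -0.04], [0, 0, -0.15]]
    - [[0.77, -0.51, -0.04], [0, 0, -0.15]]
    - [[0.77, -0.51, -0.04], [0, 0, -0.15]]
  fingers: 1

```text
clock: 0.9
tool_pos: [0.3631, -0.3795, 0.2509]
eef_rot: [0.925, 0.38, 0.001, -0.0]
contact_force: [-0.9, -0.7, -1.1]
opening: 1.002
finger_force: 0.0
```

```bash
python3 - <<'E'
from h import *
from plant import *
s=get_state(); print(np.round(s['q'],2)); go(s,(.46,-.12,.25,75),(.42,.30,.25,135))
E
```

```text
[ 0.92  0.55 -0.32  1.85  0.24  0.78 -0.31]
now [ 0.3631 -0.3795  0.2509] yaw 44.7 open 1.002 t 0.9
(0.46, -0.12, 0.25, 75) -> [0.8379, -0.3883, 0.0038] [0.0001, -0.0003, -0.1686]
(0.42, 0.3, 0.25, 135) -> [1.7271, -1.4779, 0.0046] [0.0003, -0.0002, -0.5019]
```

send_rows:
  targets:
    - [[0.84, -0.39, 0], [0, 0, -0.17]]
    - [[0.84, -0.39, 0], [0, 0, -0.17]]
    - [[0.84, -0.39, 0], [0, 0, -0.17]]
    - [[0.84, -0.39, 0], [0, 0, -0.17]]
    - [[0.84, -0.39, 0], [0, 0, -0.17]]
    - [[0.84, -0.39, 0], [0, 0, -0.17]]

```text
clock: 1.65
tool_pos: [0.4602, -0.1214, 0.2506]
eef_rot: [0.793, 0.609, 0.0, 0.0]
contact_force: [-0.0, 0.6, -0.4]
opening: 1.0
finger_force: 0.0
```

send_rows:
  targets:
    - [[0.92, -0.25, 0], [0, 0, -0.195]]
    - [[0.92, -0.25, 0], [0, 0, -0.195]]
    - [[0.92, -0.25, 0], [0, 0, -0.195]]
    - [[0.92, -0.25, 0], [0, 0, -0.195]]
    - [[0.92, -0.25, 0], [0, 0, -0.195]]
    - [[0.92, -0.25, 0], [0, 0, -0.195]]

```text
clock: 2.4
tool_pos: [0.4597, 0.1645, 0.2506]
eef_rot: [0.573, 0.82, 0.0, 0.0]
contact_force: [0.7, -0.6, -0.3]
opening: 1.004
finger_force: 0.0
```

send_rows:
  targets:
    - [[0.45, 0.02, 0], [0, 0, -0.15]]
    - [[0.45, 0.02, 0], [0, 0, -0.15]]
    - [[0.45, 0.02, 0], [0, 0, -0.15]]
    - [[0.45, 0.02, 0], [0, 0, -0.15]]
    - [[0.45, 0.02, 0], [0, 0, -0.15]]
    - [[0.45, 0.02, 0], [0, 0, -0.15]]

```text
clock: 3.15
tool_pos: [0.4193, 0.2909, 0.2505]
eef_rot: [0.368, 0.93, -0.001, 0.0]
contact_force: [-0.2, 0.0, -0.9]
opening: 1.002
finger_force: 0.0
```

```bash
python3 - <<'E'
from h import *
from plant import *
s=get_state();w=snapshot('wrist'); print(np.round(s['q'],2)); cv2.imwrite('pics/w1.png',w['img']);np.savez('w1.npz',W=tool_T(s)@w['T_tool_cam'],**w); go(s,(.42,.301,.2,137.5))
E
```

```text
[-0.25  0.6  -0.73  1.88  0.52  0.86 -0.42]
now [0.4193 0.2909 0.2505] yaw 136.8 open 1.002 t 3.15
(0.42, 0.301, 0.2, 137.5) -> [0.0217, 0.0262, 0.1683] [-0.0003, 0.0004, -0.0039]
```

View pics/w1.png

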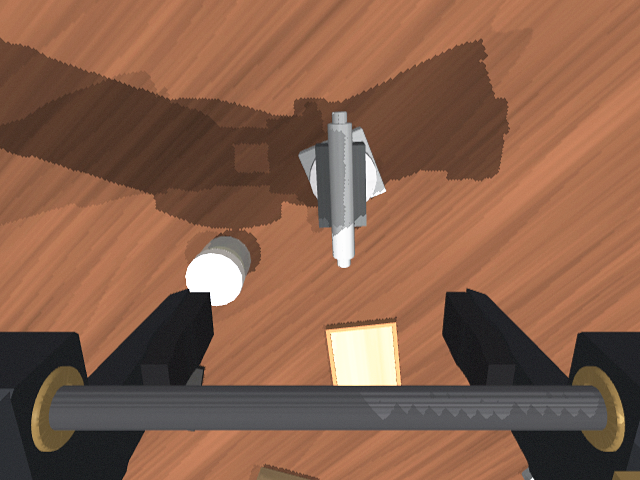

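The wrist view shows the rod running from (340,111) to (344,267), with the dark block (317–365, 142–228), tin and bench block below it. The jar is at (215,275) and the tray at (363,355).

```bash
python3 - <<'E'
from h import *
from plant import *
d=dict(np.load('w1.npz'));s=get_state()
p=cast(d,[(339.5,111),(344,267)],.073,d['W']);q=cast(d,[(317,145),(364,142),(320,228),(366,226)],.068,d['W'])
for a in(p,q): print(np.round(a,4).tolist(),a.mean(0))
print(np.linalg.norm(p[0]-p[1]),np.degrees(np.arctan2(*(p[0]-p[1])[1::-1])),np.linalg.norm(q[0]-q[1]),np.linalg.norm(q[0]-q[2]),np.degrees(np.arctan2(*(q[0]-q[2])[1::-1])))
c=p.mean(0); y=np.degrees(np.arctan2(*(p[0]-p[1])[1::-1]))
go(s,(c[0],c[1],.13,y),(c[0],c[1],.0705,y))
E
```

```text
[[0.3762, 0.3425, 0.073], [0.4687, 0.2622, 0.073]] [0.42244923 0.30238816 0.073     ]
[[0.383, 0.3133, 0.068], [0.4056, 0.3407, 0.068], [0.4323, 0.2698, 0.068], [0.4562, 0.2978, 0.068]] [0.41928631 0.30538289 0.068     ]
0.12245240012439386 139.02027621013627 0.03546184815282045 0.06574139647293815 138.47433020827486
now [0.4191 0.2914 0.2506] yaw 136.9 open 1.001 t 3.2
(np.float64(0.42244923221933234), np.float64(0.30238815776093486), 0.13, np.float64(139.02027621013627)) -> [0.0172, 0.0347, 0.402] [-0.0002, 0.0003, -0.012]
(np.float64(0.42244923221933234), np.float64(0.30238815776093486), 0.0705, np.float64(139.02027621013627)) -> [0.0174, 0.0348, 0.6003] [-0.0002, 0.0003, -0.012]
```

send_rows:
  targets:
    - [[0.017, 0.035, 0.1], [0, 0, -0.012]]
    - [[0.017, 0.035, 0.2], [0, 0, -0.012]]
    - [[0.017, 0.035, 0.3], [0, 0, -0.012]]
    - [[0.017, 0.035, 0.4], [0, 0, -0.012]]
    - [[0.017, 0.035, 0.4], [0, 0, -0.012]]
    - [[0.017, 0.035, 0.4], [0, 0, -0.012]]
  fingers: 0.6
  newtons: 12

```text
clock: 3.95
tool_pos: [0.4222, 0.3045, 0.1316]
eef_rot: [0.349, 0.937, 0.001, 0.0]
contact_force: [0.8, 0.5, -0.1]
opening: 0.601
finger_force: 0.0
```

```bash
python3 - <<'E'
from h import *
from plant import *
s=get_state();w=snapshot('wrist'); cv2.imwrite('pics/w2.png',w['img']);np.savez('w2.npz',W=tool_T(s)@w['T_tool_cam'],**w); go(s,(.422,.302,.0705,139))
E
```

```text
now [0.4222 0.3045 0.1316] yaw 139.2 open 0.601 t 3.95
(0.422, 0.302, 0.0705, 139) -> [-0.0048, -0.0069, 0.2036] [0.0004, 0.0001, 0.001]
```

View pics/w2.png

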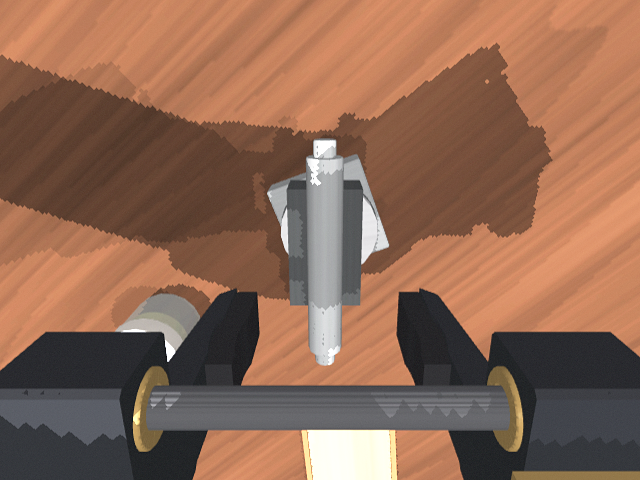

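The rod spans (324,140)–(325,364), its barrel is 307–342 wide, and the fingers are centred on about u=328. The block top runs (288–362, 182–304).

```bash
python3 - <<'E'
from h import *
from plant import *
d=dict(np.load('w2.npz'));s=get_state()
p=cast(d,[(324.3,140),(325,364)],.075,d['W']);q=cast(d,[(289,181),(362,181),(289,304),(361,304)],.068,d['W'])
y=np.degrees(np.arctan2(*(p[0]-p[1])[1::-1]))
print(p.mean(0),np.linalg.norm(p[0]-p[1]),y,q.mean(0),np.linalg.norm(q[0]-q[1]),np.linalg.norm(q[0]-q[2]),np.degrees(np.arctan2(*(q[0]-q[2])[1::-1])))
c=p.mean(0); go(s,(c[0],c[1],.071,y))
E
```

```text
[0.42228929 0.30216692 0.075     ] 0.12153255078928514 139.23642575321648 [0.417746   0.30644161 0.068     ] 0.03609094098024457 0.06770260459462471 137.60152979900164
now [0.4223 0.3047 0.1319] yaw 139.2 open 0.598 t 4.0
(np.float64(0.4222892925150776), np.float64(0.3021669210258103), 0.071, np.float64(139.23642575321648)) -> [-0.0052, -0.0068, 0.2029] [0.0006, 0.0001, -0.0003]
```

send_rows:
  targets:
    - [[-0.005, -0.007, 0.06], [0, 0, 0]]
    - [[-0.005, -0.007, 0.12], [0, 0, 0]]
    - [[-0.005, -0.007, 0.17], [0, 0, 0]]
    - [[-0.005, -0.007, 0.204], [0, 0, 0]]
    - [[-0.005, -0.007, 0.204], [0, 0, 0]]
    - [[-0.005, -0.007, 0.204], [0, 0, 0]]

```text
clock: 4.75
tool_pos: [0.4216, 0.302, 0.0699]
eef_rot: [0.348, 0.937, 0.0, 0.0]
contact_force: [0.5, 0.6, 0.0]
opening: 0.6
finger_force: 0.0
```

send_rows:
  targets:
    - [[0, 0, 0], [0, 0, 0]]
    - [[0, 0, 0], [0, 0, 0]]
    - [[0, 0, 0], [0, 0, 0]]
    - [[0, 0, 0], [0, 0, 0]]
    - [[0, 0, 0], [0, 0, 0]]
    - [[0, 0, 0], [0, 0, 0]]
  fingers: 0
  newtons: 15

```text
clock: 5.5
tool_pos: [0.4216, 0.3018, 0.0696]
eef_rot: [0.349, 0.937, 0.0, 0.0]
contact_force: [0.8, 1.1, -0.1]
opening: 0.195
finger_force: 15.0
```

send_rows:
  targets:
    - [[0, 0, -0.01], [0, 0, 0]]
    - [[0, 0, -0.02], [0, 0, 0]]
    - [[0, 0, -0.03], [0, 0, 0]]
    - [[0, 0, -0.04], [0, 0, 0]]
    - [[0, 0, -0.04], [0, 0, 0]]
    - [[0, 0, -0.04], [0, 0, 0]]
  newtons: 25

```text
clock: 6.25
tool_pos: [0.4214, 0.3016, 0.0815]
eef_rot: [0.348, 0.937, -0.0, 0.0]
contact_force: [-0.4, 0.1, -1.8]
opening: 0.196
finger_force: 25.0
```

```bash
python3 - <<'E'
from h import *
from plant import *
s=get_state();w=snapshot('wrist'); np.savez('w3.npz',W=tool_T(s)@w['T_tool_cam'],**w)
e=snapshot('scene')['img'][290:410,400:540]
cv2.imwrite('pics/w3.png',np.hstack([w['img'][100:,160:540],cv2.resize(e,(380,380))]));  go(s,(.422,.302,.25,139.2)); print(s['contact_force'])
E
```

```text
now [0.4214 0.3016 0.0815] yaw 139.2 open 0.196 t 6.25
(0.422, 0.302, 0.25, 139.2) -> [-0.0006, 0.0023, -0.5618] [-0.0, 0.0, 0.0001]
[-0.41821867  0.05267763 -1.78872505]
```

View pics/w3.png

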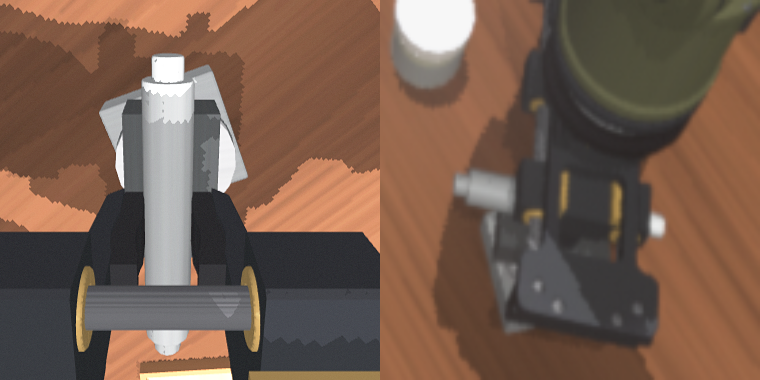

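The rod is held level and clear of the block (−1.8 N fits 0.2 kg). The pile below still looks undisturbed.

send_rows:
  targets:
    - [[0, 0, -0.05], [0, 0, 0]]
    - [[0, 0, -0.15], [0, 0, 0]]
    - [[0, 0, -0.27], [0, 0, 0]]
    - [[0, 0, -0.4], [0, 0, 0]]
    - [[0, 0, -0.5], [0, 0, 0]]
    - [[0, 0, -0.55], [0, 0, 0]]
    - [[0, 0, -0.55], [0, 0, 0]]

```text
clock: 7.22
tool_pos: [0.4217, 0.3018, 0.2473]
eef_rot: [0.349, 0.937, 0.001, 0.001]
contact_force: [-0.4, -0.4, -2.2]
opening: 0.196
finger_force: 25.0
```

send_rows:
  targets:
    - [[-0.04, -0.02, 0], [0, 0, -0.003]]
    - [[-0.12, -0.06, 0], [0, 0, -0.009]]
    - [[-0.21, -0.1, 0], [0, 0, -0.016]]
    - [[-0.31, -0.15, 0], [0, 0, -0.023]]
    - [[-0.41, -0.2, 0], [0, 0, -0.031]]
    - [[-0.51, -0.25, 0], [0, 0, -0.038]]
    - [[-0.6, -0.295, 0], [0, 0, -0.045]]
    - [[-0.68, -0.335, 0], [0, 0, -0.051]]
    - [[-0.74, -0.36, 0], [0, 0, -0.056]]
    - [[-0.757, -0.37, 0], [0, 0, -0.057]]

```text
clock: 8.48
tool_pos: [0.5205, 0.0666, 0.245]
eef_rot: [0.265, 0.964, -0.001, -0.001]
contact_force: [-0.3, -0.2, -2.8]
opening: 0.194
finger_force: 25.0
```

send_rows:
  targets:
    - [[-0.04, -0.03, 0.01], [0, 0, -0.003]]
    - [[-0.12, -0.09, 0.04], [0, 0, -0.009]]
    - [[-0.21, -0.155, 0.09], [0, 0, -0.016]]
    - [[-0.3, -0.22, 0.14], [0, 0, -0.023]]
    - [[-0.39, -0.285, 0.19], [0, 0, -0.031]]
    - [[-0.48, -0.35, 0.24], [0, 0, -0.038]]
    - [[-0.56, -0.41, 0.29], [0, 0, -0.045]]
    - [[-0.62, -0.455, 0.33], [0, 0, -0.051]]
    - [[-0.66, -0.485, 0.36], [0, 0, -0.056]]
    - [[-0.68, -0.498, 0.37], [0, 0, -0.057]]
    - [[-0.68, -0.498, 0.37], [0, 0, -0.057]]

```text
clock: 9.85
tool_pos: [0.6208, -0.1627, 0.1355]
eef_rot: [0.176, 0.984, 0.0, -0.0]
contact_force: [-0.1, 0.2, -2.3]
opening: 0.195
finger_force: 25.0
```

```bash
python3 - <<'E'
from h import *
from plant import *
s=get_state();w=snapshot('wrist'); np.savez('w4.npz',W=tool_T(s)@w['T_tool_cam'],**w)
cv2.imwrite('pics/w4.png',w['img']);  go(s,(.6207,-.1626,.06,159.7)); print(s['contact_force'])
E
```

```text
now [ 0.6208 -0.1627  0.1355] yaw 159.7 open 0.195 t 9.85
(0.6207, -0.1626, 0.06, 159.7) -> [0.0002, 0.0001, 0.2518] [0.0002, -0.0, 0.0002]
[-0.05518848  0.16284495 -2.29894933]
```

View pics/w4.png

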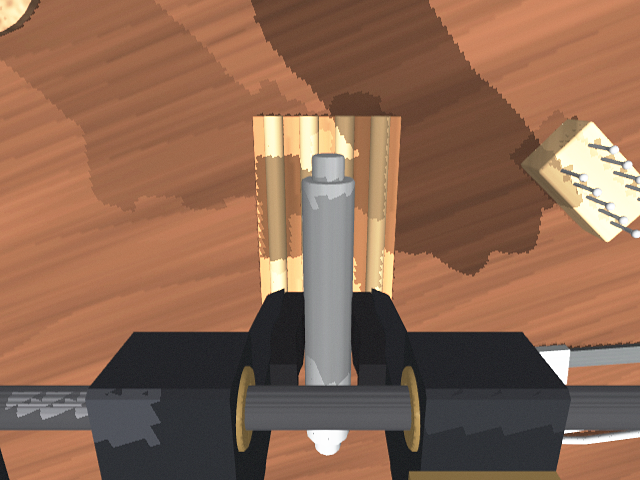

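Under the held rod the bed's far edge runs from (253,117) to (401,117), with the ribs parallel to the rod.

```bash
python3 - <<'E'
from h import *
from plant import *
d=dict(np.load('w4.npz'));s=get_state()
p=cast(d,[(253,117),(401,117)],.008,d['W']); q=cast(d,[(262,290),(394,290)],.008,d['W'])
m=p.mean(0); l=p[1]-p[0]; a=np.degrees(np.arctan2(l[1],l[0])); print(p,np.linalg.norm(l),np.linalg.norm(q[1]-q[0]),'yaw',a+90)
ax=(m-q.mean(0)); ax/=np.linalg.norm(ax); print('axis yaw',np.degrees(np.arctan2(ax[1],ax[0])),'centre',m-.065*ax)
r=cast(d,[(328,155)],.1385,d['W']);rr=cast(d,[(303,183),(353,183)],.1385,d['W']);print('rod end in tool x',R.from_quat(s['eef_rot']).inv().apply(r[0]-s['tool_pos']),np.linalg.norm(rr[0]-rr[1]))
E
```

```text
[[ 0.54317916 -0.18311817  0.008     ]
 [ 0.57473632 -0.09755971  0.008     ]] 0.09119267704255773 0.09244230166495297 yaw 159.7541386016009
axis yaw 160.07234003088954 centre [ 0.62006578 -0.16249311  0.008     ]
rod end in tool x [ 0.06056276 -0.00051036 -0.0025842 ] 0.016917900923817626
```

send_rows:
  targets:
    - [[0, 0, 0.05], [0, 0, 0]]
    - [[0, 0, 0.12], [0, 0, 0]]
    - [[0, 0, 0.19], [0, 0, 0]]
    - [[0, 0, 0.25], [0, 0, 0]]
    - [[0, 0, 0.3], [0, 0, 0]]
    - [[0, 0, 0.34], [0, 0, 0]]
    - [[0, 0, 0.37], [0, 0, 0]]
    - [[0, 0, 0.385], [0, 0, 0]]
    - [[0, 0, 0.393], [0, 0, 0]]
    - [[0, 0, 0.393], [0, 0, 0]]
    - [[0, 0, 0.393], [0, 0, 0]]

```text
clock: 11.28
tool_pos: [0.621, -0.1631, 0.018]
eef_rot: [0.176, 0.984, -0.0, 0.0]
contact_force: [0.2, 0.0, -1.1]
opening: 0.195
finger_force: 25.0
```

send_rows:
  targets:
    - [[0, 0, 0.002], [0, 0, 0]]
    - [[0, 0, 0.004], [0, 0, 0]]
    - [[0, 0, 0.004], [0, 0, 0]]
    - [[0, 0, 0.004], [0, 0, 0]]

```text
clock: 11.78
tool_pos: [0.6207, -0.1631, 0.0164]
eef_rot: [0.176, 0.984, -0.0, 0.0]
contact_force: [-0.3, 0.6, -1.5]
opening: 0.193
finger_force: 25.0
```

send_rows:
  targets:
    - [[0, 0, 0.002], [0, 0, 0]]
    - [[0, 0, 0.004], [0, 0, 0]]
    - [[0, 0, 0.004], [0, 0, 0]]
    - [[0, 0, 0.004], [0, 0, 0]]

```text
clock: 12.28
tool_pos: [0.6207, -0.1631, 0.0152]
eef_rot: [0.176, 0.984, -0.0, 0.0]
contact_force: [-0.5, -0.7, -2.6]
opening: 0.196
finger_force: 25.0
```

send_rows:
  targets:
    - [[0, 0, 0.002], [0, 0, 0]]
    - [[0, 0, 0.003], [0, 0, 0]]
    - [[0, 0, 0.003], [0, 0, 0]]
    - [[0, 0, 0.003], [0, 0, 0]]

```text
clock: 12.78
tool_pos: [0.6207, -0.1634, 0.0148]
eef_rot: [0.176, 0.984, -0.0, 0.0]
contact_force: [-2.4, -1.2, 5.5]
opening: 0.195
finger_force: 25.0
```

send_rows:
  targets:
    - [[0, 0, 0], [0, 0, 0]]
    - [[0, 0, 0], [0, 0, 0]]
    - [[0, 0, 0], [0, 0, 0]]
    - [[0, 0, -0.01], [0, 0, 0]]
    - [[0, 0, -0.05], [0, 0, 0]]
    - [[0, 0, -0.15], [0, 0, 0]]
    - [[0, 0, -0.3], [0, 0, 0]]
    - [[0, 0, -0.4], [0, 0, 0]]
    - [[0, 0, -0.4], [0, 0, 0]]
    - [[0, 0, -0.4], [0, 0, 0]]
  fingers: 0.4

```text
clock: 14.02
tool_pos: [0.6202, -0.1634, 0.1341]
eef_rot: [0.176, 0.984, -0.0, -0.0]
contact_force: [-0.3, 0.8, -0.3]
opening: 0.404
finger_force: 0.0
```

```bash
python3 - <<'E'
from h import *
from plant import *
s=get_state();w=snapshot('wrist'); t=snapshot('top')
cv2.imwrite('pics/w5.png',np.hstack([cv2.resize(w['img'],(400,300)),cv2.resize(t['img'][120:345,110:510],(400,300),interpolation=cv2.INTER_CUBIC)]))
go(s,(.56,.10,.25,150)); print(s['contact_force'])
E
```

```text
now [ 0.6202 -0.1634  0.1341] yaw 159.7 open 0.404 t 14.03
(0.56, 0.1, 0.25, 150) -> [0.4925, 0.7537, -0.3868] [-0.0003, -0.0002, 0.0541]
[-0.26358852  0.81310545 -0.28361004]
```

View pics/w5.png

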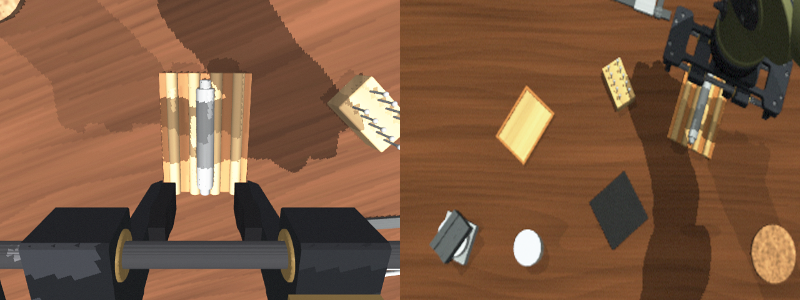

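The rod lies in the middle groove, centred, and the pile stands undisturbed with the block now on top. Back to the pile.

send_rows:
  targets:
    - [[0.1, 0.1, -0.2], [0, 0, 0.01]]
    - [[0.25, 0.26, -0.387], [0, 0, 0.02]]
    - [[0.4, 0.41, -0.387], [0, 0, 0.04]]
    - [[0.53, 0.55, -0.387], [0, 0, 0.05]]
    - [[0.58, 0.6, -0.387], [0, 0, 0.057]]
    - [[0.58, 0.6, -0.387], [0, 0, 0.057]]
  fingers: 0.65

```text
clock: 14.88
tool_pos: [0.518, 0.0702, 0.2506]
eef_rot: [0.259, 0.966, 0.001, -0.001]
contact_force: [1.5, -0.0, 0.4]
opening: 0.647
finger_force: 0.0
```

send_rows:
  targets:
    - [[0.1, 0.07, 0], [0, 0, 0.01]]
    - [[0.24, 0.18, 0], [0, 0, 0.02]]
    - [[0.4, 0.3, 0.05], [0, 0, 0.04]]
    - [[0.54, 0.4, 0.15], [0, 0, 0.05]]
    - [[0.65, 0.48, 0.25], [0, 0, 0.063]]
    - [[0.7, 0.513, 0.35], [0, 0, 0.063]]
    - [[0.7, 0.513, 0.4], [0, 0, 0.063]]
    - [[0.7, 0.513, 0.4], [0, 0, 0.063]]
    - [[0.7, 0.513, 0.4], [0, 0, 0.063]]

```text
clock: 16.0
tool_pos: [0.4184, 0.3041, 0.1309]
eef_rot: [0.359, 0.934, 0.0, 0.001]
contact_force: [0.7, 0.0, 0.5]
opening: 0.648
finger_force: 0.0
```

```bash
python3 - <<'E'
from h import *
from plant import *
s=get_state();w=snapshot('wrist'); np.savez('w6.npz',W=tool_T(s)@w['T_tool_cam'],**w); cv2.imwrite('pics/w6.png',w['img'])
go(s,(.418,.306,.052,138)); print(s['contact_force'])
E
```

```text
now [0.4184 0.3041 0.1309] yaw 138.0 open 0.648 t 16.0
(0.418, 0.306, 0.052, 138) -> [0.0056, 0.0036, 0.263] [0.0002, 0.0003, -0.0001]
[0.7267256  0.02001518 0.46794504]
```

View pics/w6.png

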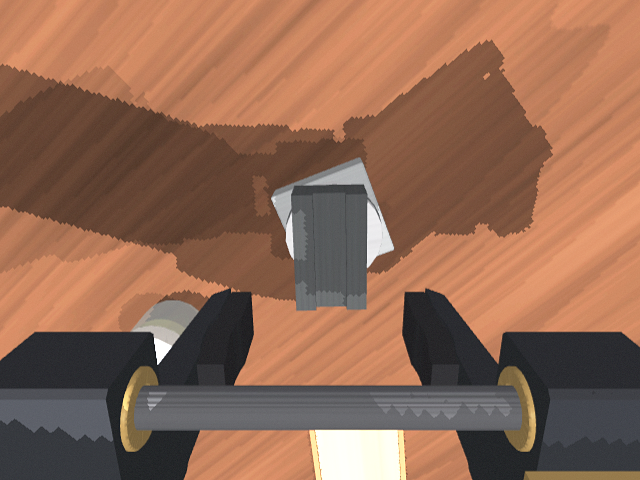

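The block's top face has corners at about (292,194), (366,193), (296,310) and (366,308), with its end face as the dark strip above. The tin and bench block show beneath.

```bash
python3 - <<'E'
from h import *
from plant import *
d=dict(np.load('w6.npz'));s=get_state()
q=cast(d,[(292,194),(366,193),(296,310),(366,308)],.068,d['W']);c=q.mean(0)
y=np.degrees(np.arctan2(*((q[0]-q[2])+(q[1]-q[3]))[1::-1]))
print(c,[np.linalg.norm(q[i]-q[j]) for i,j in((0,1),(2,3),(0,2),(1,3))],y)
go(s,(c[0],c[1],.053,y))
E
```

```text
[0.41897803 0.30496987 0.068     ] [np.float64(0.036803121527864906), np.float64(0.03806543563936481), np.float64(0.06456767963332755), np.float64(0.06388640453465687)] 139.017023810746
now [0.4184 0.3044 0.1311] yaw 138.0 open 0.65 t 16.05
(np.float64(0.41897803233158626), np.float64(0.30496987352458527), 0.053, np.float64(139.017023810746)) -> [-0.0, 0.0023, 0.2605] [0.0004, 0.0003, -0.0057]
```

send_rows:
  targets:
    - [[0, 0.002, 0.08], [0, 0, -0.006]]
    - [[0, 0.002, 0.15], [0, 0, -0.006]]
    - [[0, 0.002, 0.22], [0, 0, -0.006]]
    - [[0, 0.002, 0.263], [0, 0, -0.006]]
    - [[0, 0.002, 0.263], [0, 0, -0.006]]
    - [[0, 0.002, 0.263], [0, 0, -0.006]]

```text
clock: 16.8
tool_pos: [0.418, 0.306, 0.0522]
eef_rot: [0.349, 0.937, 0.001, 0.0]
contact_force: [-0.6, -0.1, 0.0]
opening: 0.645
finger_force: 0.0
```

send_rows:
  targets:
    - [[0, 0, 0], [0, 0, 0]]
    - [[0, 0, 0], [0, 0, 0]]
    - [[0, 0, 0], [0, 0, 0]]
    - [[0, 0, 0], [0, 0, 0]]
    - [[0, 0, -0.005], [0, 0, 0]]
    - [[0, 0, -0.015], [0, 0, 0]]
    - [[0, 0, -0.03], [0, 0, 0]]
    - [[0, 0, -0.05], [0, 0, 0]]
    - [[0, 0, -0.05], [0, 0, 0]]
  fingers: 0
  newtons: 30

```text
clock: 17.92
tool_pos: [0.4178, 0.306, 0.067]
eef_rot: [0.349, 0.937, 0.0, 0.0]
contact_force: [1.4, -1.1, -3.9]
opening: 0.429
finger_force: 30.0
```

```bash
python3 - <<'E'
from h import *
from plant import *
s=get_state();w=snapshot('wrist'); np.savez('w7.npz',W=tool_T(s)@w['T_tool_cam'],**w); cv2.imwrite('pics/w7.png',w['img'])
go(s,(.589,.1857,.15,143.7),(.5,.25,.15,141.5)); print(s['contact_force'],np.round(s['q'],2))
E
```

```text
now [0.4178 0.306  0.067 ] yaw 139.2 open 0.429 t 17.93
(0.589, 0.1857, 0.15, 143.7) -> [-0.6939, 0.0697, -0.2765] [0.0003, 0.0, -0.025]
(0.5, 0.25, 0.15, 141.5) -> [-0.3293, 0.0381, -0.2766] [0.0003, 0.0, -0.0128]
[ 1.40331335 -1.05129961 -3.88168508] [-0.44  0.87 -0.47  2.    0.86  0.47 -0.7 ]
```

send_rows:
  targets:
    - [[0, 0, -0.05], [0, 0, 0]]
    - [[-0.02, 0, -0.13], [0, 0, 0]]
    - [[-0.09, 0.01, -0.2], [0, 0, -0.004]]
    - [[-0.18, 0.02, -0.22], [0, 0, -0.008]]
    - [[-0.28, 0.03, -0.22], [0, 0, -0.012]]
    - [[-0.38, 0.04, -0.22], [0, 0, -0.016]]
    - [[-0.48, 0.05, -0.22], [0, 0, -0.02]]
    - [[-0.57, 0.06, -0.21], [0, 0, -0.024]]
    - [[-0.64, 0.07, -0.19], [0, 0, -0.025]]
    - [[-0.69, 0.07, -0.18], [0, 0, -0.025]]
    - [[-0.69, 0.07, -0.18], [0, 0, -0.025]]
    - [[-0.69, 0.07, -0.18], [0, 0, -0.025]]

```text
clock: 19.48
tool_pos: [0.587, 0.1875, 0.1209]
eef_rot: [0.311, 0.951, 0.0, -0.0]
contact_force: [-0.4, 0.4, -2.8]
opening: 0.431
finger_force: 30.0
```

```bash
python3 - <<'E'
from h import *
from plant import *
s=get_state();w=snapshot('wrist'); np.savez('w8.npz',W=tool_T(s)@w['T_tool_cam'],**w); cv2.imwrite('pics/w8.png',w['img'])
go(s,(.589,.1857,.02,143.7)); print(s['contact_force'])
E
```

```text
now [0.587  0.1875 0.1209] yaw 143.8 open 0.431 t 19.48
(0.589, 0.1857, 0.02, 143.7) -> [-0.0092, -0.001, 0.3363] [0.0001, -0.0003, 0.0005]
[-0.44436914  0.43498293 -2.80236627]
```

View pics/w8.png

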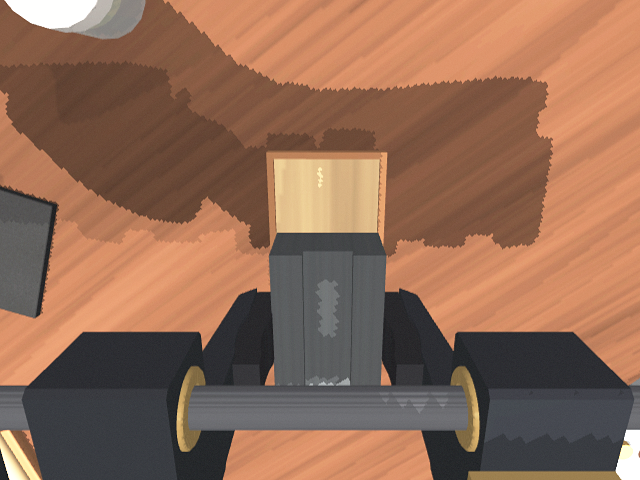

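The tray's far rim runs from (267,152) to (387,152). The held block is parallel to it, its front top edge at v≈255 from u=270 to 386.

```bash
python3 - <<'E'
from h import *
from plant import *
d=dict(np.load('w8.npz'));s=get_state();r=R.from_quat(s['eef_rot'])
p=cast(d,[(267,152.5),(387,152.5)],.009,d['W']);f=lambda a:r.inv().apply(a-s['tool_pos'])
t=f(p);b=f(cast(d,[(270,255),(386,255)],s['tool_pos'][2]+.016,d['W']))
print(np.round(t,4),np.round(b,4),np.linalg.norm(t[0]-t[1])); print('tray centre x',t[:,0].mean()-.049,'y',t[:,1].mean(),'block centre x',b[:,0].mean()-.032,'y',b[:,1].mean())
print(p.mean(0)-.049*r.apply([1,0,0]))
E
```

```text
[[ 0.0459 -0.0365  0.112 ]
 [ 0.0459  0.035   0.112 ]] [[ 0.0301 -0.0191 -0.016 ]
 [ 0.0301  0.0186 -0.016 ]] 0.07150176038788883
tray centre x -0.0030899596115770353 y -0.0007659100843602218 block centre x -0.0018834645786857222 y -0.00022793401697102783
[0.58899051 0.18533631 0.00895624]
```

send_rows:
  targets:
    - [[-0.004, -0.002, 0.06], [0, 0, 0]]
    - [[-0.004, -0.002, 0.13], [0, 0, 0]]
    - [[-0.004, -0.002, 0.2], [0, 0, 0]]
    - [[-0.004, -0.002, 0.26], [0, 0, 0]]
    - [[-0.004, -0.002, 0.3], [0, 0, 0]]
    - [[-0.004, -0.002, 0.33], [0, 0, 0]]
    - [[-0.004, -0.002, 0.343], [0, 0, 0]]
    - [[-0.004, -0.002, 0.347], [0, 0, 0]]
    - [[-0.004, -0.002, 0.35], [0, 0, 0]]
    - [[-0.004, -0.002, 0.35], [0, 0, 0]]

```text
clock: 20.78
tool_pos: [0.5888, 0.1853, 0.0159]
eef_rot: [0.311, 0.95, 0.0, 0.0]
contact_force: [-0.7, -0.2, -3.7]
opening: 0.429
finger_force: 30.0
```

send_rows:
  targets:
    - [[0, 0, 0.002], [0, 0, 0]]
    - [[0, 0, 0.004], [0, 0, 0]]
    - [[0, 0, 0.004], [0, 0, 0]]
    - [[0, 0, 0.004], [0, 0, 0]]

```text
clock: 21.28
tool_pos: [0.5886, 0.1852, 0.0143]
eef_rot: [0.311, 0.95, -0.0, 0.0]
contact_force: [0.1, 1.0, -3.5]
opening: 0.426
finger_force: 30.0
```

send_rows:
  targets:
    - [[0, 0, 0.002], [0, 0, 0]]
    - [[0, 0, 0.003], [0, 0, 0]]
    - [[0, 0, 0.003], [0, 0, 0]]
    - [[0, 0, 0.003], [0, 0, 0]]

```text
clock: 21.78
tool_pos: [0.5887, 0.1852, 0.014]
eef_rot: [0.311, 0.95, -0.0, 0.0]
contact_force: [-3.1, -0.6, 4.8]
opening: 0.428
finger_force: 30.0
```

send_rows:
  targets:
    - [[0, 0, 0], [0, 0, 0]]
    - [[0, 0, 0], [0, 0, 0]]
    - [[0, 0, 0], [0, 0, 0]]
    - [[0, 0, -0.02], [0, 0, 0]]
    - [[0, 0, -0.08], [0, 0, 0]]
    - [[0, 0, -0.2], [0, 0, 0]]
    - [[0, 0, -0.35], [0, 0, 0]]
    - [[0, 0, -0.4], [0, 0, 0]]
    - [[0, 0, -0.4], [0, 0, 0]]
  fingers: 0.65

```text
clock: 22.9
tool_pos: [0.5892, 0.1854, 0.1348]
eef_rot: [0.312, 0.95, 0.001, 0.001]
contact_force: [-0.0, -0.0, -0.4]
opening: 0.647
finger_force: 0.0
```

```bash
python3 - <<'E'
from h import *
from plant import *
s=get_state();w=snapshot('wrist');cv2.imwrite('pics/w9.png',cv2.resize(w['img'],(400,300)))
go(s,(.419,.305,.13,139))
E
```

```text
now [0.5892 0.1854 0.1348] yaw 143.7 open 0.647 t 22.9
(0.419, 0.305, 0.13, 139) -> [0.6932, -0.0145, 0.015] [0.0006, 0.0004, 0.0261]
```

send_rows:
  targets:
    - [[0.12, 0, 0], [0, 0, 0.004]]
    - [[0.28, 0, 0], [0, 0, 0.01]]
    - [[0.45, 0, 0], [0, 0, 0.016]]
    - [[0.6, -0.01, 0], [0, 0, 0.022]]
    - [[0.69, -0.01, 0], [0, 0, 0.025]]
    - [[0.69, -0.01, 0], [0, 0, 0.025]]
    - [[0.69, -0.01, 0], [0, 0, 0.025]]
  fingers: 1

```text
clock: 23.82
tool_pos: [0.4207, 0.3039, 0.1325]
eef_rot: [0.349, 0.937, -0.001, 0.0]
contact_force: [-0.1, -0.4, 0.1]
opening: 1.004
finger_force: 0.0
```

```bash
python3 - <<'E'
from h import *
from plant import *
s=get_state();w=snapshot('wrist');np.savez('w10.npz',W=tool_T(s)@w['T_tool_cam'],**w)
cv2.imwrite('pics/w10.png',np.hstack([cv2.imread('pics/w9.png'),cv2.resize(w['img'],(400,300))]))
cv2.imwrite('pics/w10c.png',w['img'])
go(s,(.419,.305,.03,139))
E
```

```text
now [0.4207 0.3039 0.1325] yaw 139.1 open 1.004 t 23.82
(0.419, 0.305, 0.03, 139) -> [0.0069, -0.0002, 0.3415] [-0.0006, 0.0003, 0.0008]
```

View pics/w10.png

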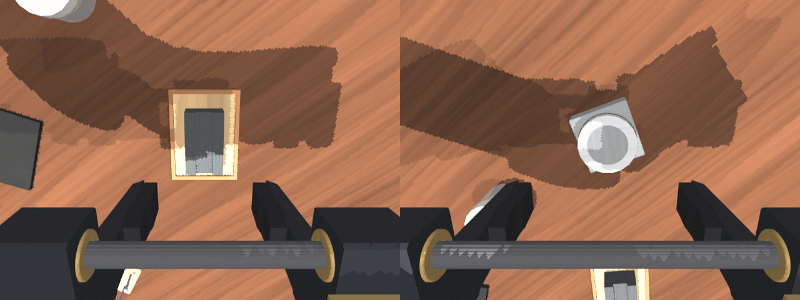

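The block stands centred in the tray. On the right, the tin's top is a circle near (333,229) in full pixels, on the bench block. I'll fit it.

```bash
python3 - <<'E'
from h import *
from plant import *
d=dict(np.load('w10.npz'));s=get_state()
g=cv2.medianBlur(cv2.cvtColor(d['img'],cv2.COLOR_BGR2GRAY),5); g[:, :250]=128;g[:,420:]=128;g[300:]=128
c=cv2.HoughCircles(g,cv2.HOUGH_GRADIENT,1,20,param1=120,param2=15,minRadius=38,maxRadius=62)
for u,v,r in c[0][:4]:
    p=cast(d,[(u,v),(u+r,v)],.044,d['W']); print((u,v,r),p[0],'dia',2*np.linalg.norm(p[1]-p[0]))
p=cast(d,[(c[0][0][0],c[0][0][1])],.044,d['W'])[0]
go(s,(p[0],p[1],.0275,139))
E
```

```text
(np.float32(333.5), np.float32(230.5), np.float32(45.7)) [0.41906524 0.30918295 0.044     ] dia 0.05241079043071101
now [0.421  0.3038 0.1326] yaw 139.1 open 1.003 t 23.88
(np.float64(0.4190652365689813), np.float64(0.30918294794101525), 0.0275, 139) -> [0.0171, 0.0098, 0.3502] [-0.0005, 0.0003, 0.0004]
```

```bash
python3 - <<'E'
from h import *
d=dict(np.load('w10.npz'));g=cv2.cvtColor(d['img'],cv2.COLOR_BGR2GRAY)
hs=cv2.cvtColor(d['img'],cv2.COLOR_BGR2HSV)
for v in (215,230,245): print(v,[(u,int(g[v,u])) for u in list(range(272,300,2))+list(range(370,396,2))])
for u in (320,333,346): print(u,[(v,int(g[v,u])) for v in list(range(172,200,2))+list(range(264,292,2))])
cv2.imwrite('pics/c10.png',cv2.resize(d['img'][140:300,260:420],(600,600),interpolation=cv2.INTER_NEAREST))
E
```

```text
215 [(272, 72), (274, 72), (276, 74), (278, 67), (280, 164), (282, 166), (284, 165), (286, 100), (288, 253), (290, 250), (292, 250), (294, 250), (296, 250), (298, 250), (370, 225), (372, 226), (374, 226), (376, 231), (378, 129), (380, 214), (382, 76), (384, 81), (386, 83), (388, 84), (390, 83), (392, 83), (394, 82)]
230 [(272, 96), (274, 87), (276, 97), (278, 87), (280, 77), (282, 73), (284, 237), (286, 252), (288, 252), (290, 252), (292, 252), (294, 251), (296, 252), (298, 255), (370, 225), (372, 225), (374, 225), (376, 225), (378, 226), (380, 190), (382, 220), (384, 219), (386, 155), (388, 81), (390, 83), (392, 86), (394, 85)]
245 [(272, 92), (274, 92), (276, 91), (278, 92), (280, 92), (282, 92), (284, 85), (286, 119), (288, 226), (290, 227), (292, 226), (294, 228), (296, 226), (298, 226), (370, 222), (372, 223), (374, 224), (376, 225), (378, 218), (380, 217), (382, 219), (384, 218), (386, 218), (388, 214), (390, 203), (392, 88), (394, 85)]
320 [(172, 119), (174, 139), (176, 168), (178, 170), (180, 163), (182, 94), (184, 158), (186, 185), (188, 229), (190, 225), (192, 225), (194, 2
[... 155 characters left out ...]
 (286, 86), (288, 90), (290, 90)]
333 [(172, 171), (174, 168), (176, 170), (178, 164), (180, 140), (182, 144), (184, 178), (186, 233), (188, 227), (190, 226), (192, 226), (194, 228), (196, 226), (198, 227), (264, 221), (266, 222), (268, 226), (270, 227), (272, 242), (274, 253), (276, 235), (278, 85), (280, 89), (282, 88), (284, 85), (286, 86), (288, 86), (290, 89)]
346 [(172, 170), (174, 166), (176, 170), (178, 171), (180, 167), (182, 136), (184, 131), (186, 164), (188, 231), (190, 226), (192, 228), (194, 226), (196, 228), (198, 226), (264, 223), (266, 224), (268, 228), (270, 222), (272, 254), (274, 237), (276, 83), (278, 87), (280, 87), (282, 88), (284, 86), (286, 83), (288, 83), (290, 81)]
```

View pics/c10.png

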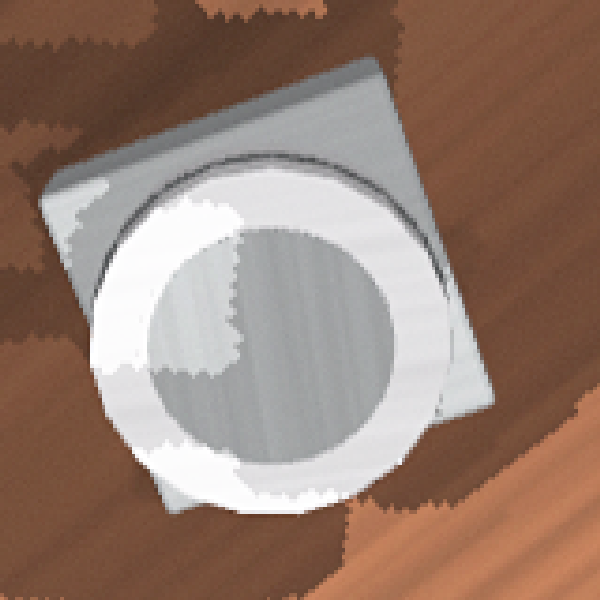

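The tin's top is a circle spanning u=284–380 and v=185–277, so its centre is (332,231). The bench block's top corners are near (361,160), (271,193), (392,247) and (305,277).

```bash
python3 - <<'E'
from h import *
from plant import *
d=dict(np.load('w10.npz'));s=get_state()
p=cast(d,[(332.1,231),(284,231),(380,231)],.044,d['W']);print(p[0],np.linalg.norm(p[1]-p[2]))
q=cast(d,[(361,159.7),(271.2,193.5),(304.8,277),(391.7,247.2)],.022,d['W']); print('bench',q.mean(0),rect(q),[np.linalg.norm(q[i]-q[i-1]) for i in range(4)])
go(s,(p[0][0],p[0][1],.0275,139)); go(s,(p[0][0],p[0][1],.0275,110));
E
```

```text
[0.41876933 0.30837856 0.044     ] 0.05508437962212952
bench [0.4193331  0.30816059 0.022     ] (array([0.4192, 0.308 ]), array([59.3, 59.2]), np.float64(69.6)) [np.float64(0.05923510972998204), np.float64(0.05808673924251001), np.float64(0.058885919020672466), np.float64(0.059264160769062865)]
now [0.421  0.3038 0.1326] yaw 139.1 open 1.003 t 23.88
(np.float64(0.41876933154551843), np.float64(0.3083785595410749), 0.0275, 139) -> [0.0161, 0.0072, 0.3502] [-0.0005, 0.0003, 0.0004]
now [0.421  0.3038 0.1326] yaw 139.1 open 1.003 t 23.88
(np.float64(0.41876933154551843), np.float64(0.3083785595410749), 0.0275, 110) -> [0.0161, 0.0072, 0.3502] [-0.0004, 0.0004, 0.1616]
```

send_rows:
  targets:
    - [[0.016, 0.007, 0.1], [0, 0, 0]]
    - [[0.016, 0.007, 0.19], [0, 0, 0]]
    - [[0.016, 0.007, 0.27], [0, 0, 0]]
    - [[0.016, 0.007, 0.32], [0, 0, 0]]
    - [[0.016, 0.007, 0.35], [0, 0, 0]]
    - [[0.016, 0.007, 0.35], [0, 0, 0]]
    - [[0.016, 0.007, 0.35], [0, 0, 0]]

```text
clock: 24.75
tool_pos: [0.4181, 0.3103, 0.029]
eef_rot: [0.349, 0.937, 0.0, 0.0]
contact_force: [0.1, 0.3, 0.3]
opening: 1.0
finger_force: 0.0
```

send_rows:
  targets:
    - [[0, 0, 0], [0, 0, 0]]
    - [[0, 0, 0], [0, 0, 0]]
    - [[0, 0, 0], [0, 0, 0]]
    - [[0, 0, 0], [0, 0, 0]]
    - [[0, 0, 0], [0, 0, 0]]
    - [[0, 0, -0.005], [0, 0, 0]]
    - [[0, 0, -0.015], [0, 0, 0]]
    - [[0, 0, -0.03], [0, 0, 0]]
    - [[0, 0, -0.03], [0, 0, 0]]
    - [[0, 0, -0.03], [0, 0, 0]]
  fingers: 0
  newtons: 15

```text
clock: 26.0
tool_pos: [0.4177, 0.31, 0.0374]
eef_rot: [0.349, 0.937, -0.0, 0.0]
contact_force: [-0.8, -0.4, -1.1]
opening: 0.631
finger_force: 15.0
```

send_rows:
  targets:
    - [[0, 0, -0.04], [0, 0, 0]]
    - [[0, 0, -0.12], [0, 0, 0]]
    - [[0, 0, -0.24], [0, 0, 0]]
    - [[0, 0, -0.37], [0, 0, 0]]
    - [[0, 0, -0.5], [0, 0, 0]]
    - [[0, 0, -0.61], [0, 0, 0]]
    - [[0, 0, -0.68], [0, 0, 0]]
    - [[0, 0, -0.71], [0, 0, 0]]
  newtons: 20

```text
clock: 27.0
tool_pos: [0.4177, 0.3102, 0.252]
eef_rot: [0.348, 0.937, 0.001, 0.001]
contact_force: [0.7, 0.4, -1.4]
opening: 0.63
finger_force: 20.0
```

send_rows:
  targets:
    - [[-0.04, -0.02, 0], [0, 0, 0.008]]
    - [[-0.12, -0.07, 0], [0, 0, 0.025]]
    - [[-0.21, -0.13, 0], [0, 0, 0.043]]
    - [[-0.31, -0.19, 0], [0, 0, 0.063]]
    - [[-0.41, -0.25, 0], [0, 0, 0.083]]
    - [[-0.51, -0.31, 0], [0, 0, 0.103]]
    - [[-0.61, -0.37, 0], [0, 0, 0.123]]
    - [[-0.69, -0.43, 0], [0, 0, 0.143]]
    - [[-0.75, -0.465, 0], [0, 0, 0.156]]
    - [[-0.77, -0.478, 0], [0, 0, 0.161]]

```text
clock: 28.25
tool_pos: [0.4989, 0.049, 0.2498]
eef_rot: [0.573, 0.819, -0.001, -0.0]
contact_force: [-0.4, 0.0, -1.3]
opening: 0.629
finger_force: 20.0
```

send_rows:
  targets:
    - [[-0.04, -0.02, 0], [0, 0, 0.008]]
    - [[-0.12, -0.05, 0], [0, 0, 0.025]]
    - [[-0.21, -0.1, 0], [0, 0, 0.043]]
    - [[-0.31, -0.15, 0], [0, 0, 0.063]]
    - [[-0.41, -0.2, 0], [0, 0, 0.083]]
    - [[-0.51, -0.24, 0], [0, 0, 0.103]]
    - [[-0.6, -0.28, 0], [0, 0, 0.123]]
    - [[-0.68, -0.32, 0], [0, 0, 0.14]]
    - [[-0.74, -0.34, 0], [0, 0, 0.15]]
    - [[-0.76, -0.35, 0], [0, 0, 0.155]]
    - [[-0.76, -0.35, 0], [0, 0, 0.155]]

```text
clock: 29.62
tool_pos: [0.4793, -0.1991, 0.2504]
eef_rot: [0.753, 0.659, 0.0, -0.0]
contact_force: [-0.2, 0.2, -0.6]
opening: 0.628
finger_force: 20.0
```

```bash
python3 - <<'E'
from h import *
from plant import *
s=get_state()
go(s,(.4052,-.3011,.12,70)); print(s['contact_force'],np.round(s['q'],2))
E
```

```text
now [ 0.4793 -0.1991  0.2504] yaw 82.4 open 0.628 t 29.62
(0.4052, -0.3011, 0.12, 70) -> [-0.3701, -0.1998, 0.4345] [-0.0, -0.0002, 0.0687]
[-0.18455092  0.15910146 -0.58434386] [ 0.63  0.57 -0.52  1.86  0.38  0.81 -0.22]
```

send_rows:
  targets:
    - [[-0.03, -0.02, 0.02], [0, 0, 0.007]]
    - [[-0.09, -0.05, 0.08], [0, 0, 0.02]]
    - [[-0.16, -0.09, 0.16], [0, 0, 0.03]]
    - [[-0.23, -0.125, 0.24], [0, 0, 0.042]]
    - [[-0.29, -0.16, 0.32], [0, 0, 0.055]]
    - [[-0.34, -0.185, 0.39], [0, 0, 0.065]]
    - [[-0.37, -0.2, 0.43], [0, 0, 0.07]]
    - [[-0.37, -0.2, 0.43], [0, 0, 0.07]]
    - [[-0.37, -0.2, 0.43], [0, 0, 0.07]]

```text
clock: 30.75
tool_pos: [0.406, -0.301, 0.122]
eef_rot: [0.82, 0.572, 0.001, 0.0]
contact_force: [0.2, 0.1, -0.5]
opening: 0.632
finger_force: 20.0
```

```bash
python3 - <<'E'
from h import *
from plant import *
s=get_state();w=snapshot('wrist');np.savez('w11.npz',W=tool_T(s)@w['T_tool_cam'],**w)
cv2.imwrite('pics/w11.png',w['img'])
go(s,(.4052,-.3011,.015,69.8)); print(s['contact_force'])
E
```

```text
now [ 0.406 -0.301  0.122] yaw 69.8 open 0.632 t 30.75
(0.4052, -0.3011, 0.015, 69.8) -> [-0.0014, -0.0031, 0.3568] [0.0005, -0.0002, 0.0001]
[ 0.21332355  0.09696652 -0.53596589]
```

View pics/w11.png

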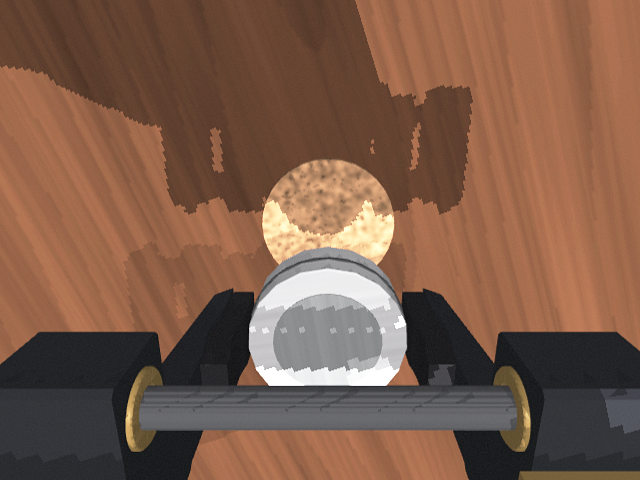

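The cork mat spans u=262–394 with its far edge at v=159. The held tin spans u=249–407 with its top rim's far edge at v≈268, so both are centred on u=328.

```bash
python3 - <<'E'
from h import *
from plant import *
d=dict(np.load('w11.npz'));s=get_state();r=R.from_quat(s['eef_rot']);f=lambda a:r.inv().apply(a-s['tool_pos'])
m=f(cast(d,[(328,159),(262,224),(394,224)],.006,d['W']));t=f(cast(d,[(328,268),(249,335),(407,335)],s['tool_pos'][2]+.015,d['W']))
print(np.round(m,4),np.round(t,4)); print('mat c',m[0,0]-.042,m[1:,1].mean(),'tin c',t[0,0]-.028,t[1:,1].mean())
E
```

```text
[[ 0.041  -0.0004  0.1162]
 [-0.0003 -0.0425  0.1161]
 [-0.0004  0.0417  0.1163]] [[ 0.0247 -0.0006 -0.015 ]
 [-0.0005 -0.0281 -0.0151]
 [-0.0006  0.0269 -0.0149]]
mat c -0.0010251977902678358 -0.00039087415984882107 tin c -0.0033216856171989495 -0.0005780105382618798
```

send_rows:
  targets:
    - [[0.007, 0, 0.06], [0, 0, 0]]
    - [[0.007, 0, 0.13], [0, 0, 0]]
    - [[0.007, 0, 0.2], [0, 0, 0]]
    - [[0.007, 0, 0.26], [0, 0, 0]]
    - [[0.007, 0, 0.3], [0, 0, 0]]
    - [[0.007, 0, 0.33], [0, 0, 0]]
    - [[0.007, 0, 0.345], [0, 0, 0]]
    - [[0.007, 0, 0.352], [0, 0, 0]]
    - [[0.007, 0, 0.352], [0, 0, 0]]
    - [[0.007, 0, 0.352], [0, 0, 0]]

```text
clock: 32.05
tool_pos: [0.4058, -0.2999, 0.0161]
eef_rot: [0.821, 0.572, 0.0, 0.0]
contact_force: [0.3, 0.6, -1.6]
opening: 0.63
finger_force: 20.0
```

send_rows:
  targets:
    - [[0, 0, 0.002], [0, 0, 0]]
    - [[0, 0, 0.004], [0, 0, 0]]
    - [[0, 0, 0.004], [0, 0, 0]]
    - [[0, 0, 0.004], [0, 0, 0]]

```text
clock: 32.55
tool_pos: [0.4057, -0.2997, 0.0146]
eef_rot: [0.821, 0.572, -0.0, 0.0]
contact_force: [-0.1, 0.2, -1.0]
opening: 0.629
finger_force: 20.0
```

send_rows:
  targets:
    - [[0, 0, 0.002], [0, 0, 0]]
    - [[0, 0, 0.004], [0, 0, 0]]
    - [[0, 0, 0.004], [0, 0, 0]]
    - [[0, 0, 0.004], [0, 0, 0]]

```text
clock: 33.05
tool_pos: [0.4057, -0.2997, 0.0134]
eef_rot: [0.82, 0.572, -0.0, 0.0]
contact_force: [-0.1, -0.3, -0.6]
opening: 0.629
finger_force: 20.0
```

send_rows:
  targets:
    - [[0, 0, 0.002], [0, 0, 0]]
    - [[0, 0, 0.004], [0, 0, 0]]
    - [[0, 0, 0.004], [0, 0, 0]]
    - [[0, 0, 0.004], [0, 0, 0]]

```text
clock: 33.55
tool_pos: [0.4057, -0.2997, 0.0125]
eef_rot: [0.82, 0.572, 0.0, 0.0]
contact_force: [-0.5, 0.2, 5.1]
opening: 0.627
finger_force: 20.0
```

send_rows:
  targets:
    - [[0, 0, 0], [0, 0, 0]]
    - [[0, 0, 0], [0, 0, 0]]
    - [[0, 0, 0], [0, 0, 0]]
    - [[0, 0, -0.01], [0, 0, 0]]
    - [[0, 0, -0.05], [0, 0, 0]]
    - [[0, 0, -0.15], [0, 0, 0]]
    - [[0, 0, -0.3], [0, 0, 0]]
    - [[0, 0, -0.46], [0, 0, 0]]
    - [[0, 0, -0.62], [0, 0, 0]]
    - [[0, 0, -0.74], [0, 0, 0]]
    - [[0, 0, -0.78], [0, 0, 0]]
    - [[0, 0, -0.78], [0, 0, 0]]
  fingers: 1

```text
clock: 35.05
tool_pos: [0.4055, -0.2999, 0.2466]
eef_rot: [0.821, 0.572, -0.0, 0.001]
contact_force: [0.8, 0.8, 0.3]
opening: 1.003
finger_force: 0.0
```

send_rows:
  targets:
    - [[0.1, 0.03, 0], [0, 0, -0.02]]
    - [[0.25, 0.07, 0], [0, 0, -0.045]]
    - [[0.37, 0.1, 0], [0, 0, -0.065]]
    - [[0.4, 0.11, 0], [0, 0, -0.07]]
    - [[0.4, 0.11, 0], [0, 0, -0.07]]

```text
clock: 35.67
tool_pos: [0.4774, -0.1988, 0.245]
eef_rot: [0.753, 0.658, -0.001, -0.001]
contact_force: [-0.6, 0.7, 0.2]
opening: 0.999
finger_force: 0.0
```

send_rows:
  targets:
    - [[0.1, 0, 0], [0, 0, -0.02]]
    - [[0.25, -0.01, 0], [0, 0, -0.045]]
    - [[0.42, -0.02, 0], [0, 0, -0.08]]
    - [[0.59, -0.03, 0], [0, 0, -0.11]]
    - [[0.74, -0.04, 0], [0, 0, -0.14]]
    - [[0.83, -0.04, 0], [0, 0, -0.155]]
    - [[0.83, -0.04, 0], [0, 0, -0.155]]

```text
clock: 36.55
tool_pos: [0.4993, 0.0498, 0.2458]
eef_rot: [0.572, 0.82, -0.0, -0.0]
contact_force: [0.1, -1.3, -0.2]
opening: 1.0
finger_force: 0.0
```

send_rows:
  targets:
    - [[0.1, 0, 0], [0, 0, -0.02]]
    - [[0.25, 0.01, 0], [0, 0, -0.06]]
    - [[0.42, 0.02, 0], [0, 0, -0.11]]
    - [[0.59, 0.03, 0.03], [0, 0, -0.16]]
    - [[0.74, 0.04, 0.1], [0, 0, -0.2]]
    - [[0.84, 0.045, 0.2], [0, 0, -0.24]]
    - [[0.89, 0.045, 0.3], [0, 0, -0.273]]
    - [[0.89, 0.045, 0.38], [0, 0, -0.273]]
    - [[0.89, 0.045, 0.4], [0, 0, -0.273]]
    - [[0.89, 0.045, 0.4], [0, 0, -0.273]]

```text
clock: 37.8
tool_pos: [0.4208, 0.3032, 0.1261]
eef_rot: [0.181, 0.984, -0.001, 0.0]
contact_force: [0.9, -0.1, 0.6]
opening: 0.999
finger_force: 0.0
```

```bash
python3 - <<'E'
from h import *
from plant import *
t=snapshot('top');s=get_state();w=snapshot('wrist');np.savez('w12.npz',W=tool_T(s)@w['T_tool_cam'],**w);np.savez('t12.npz',**t)
cv2.imwrite('pics/w12.png',np.hstack([w['img'][120:330,220:460].repeat(2,0).repeat(2,1),cv2.resize(t['img'][270:350,440:520],(320,320)).repeat(1,0)[:, :].copy() if False else cv2.copyMakeBorder(cv2.resize(t['img'][270:350,440:520],(320,320)),0,100,0,0,cv2.BORDER_CONSTANT)]))
go(s,(.4192,.308,.01,159.6)); print(s['contact_force'],np.round(s['q'],2))
E
```

```text
now [0.4209 0.3039 0.1266] yaw 159.2 open 0.997 t 37.85
(0.4192, 0.308, 0.01, 159.6) -> [0.0105, 0.0109, 0.3888] [-0.0001, 0.0003, -0.002]
[ 1.03444934 -0.58378096  0.14127826] [-0.3   0.82 -0.71  1.97  0.85  0.69 -0.34]
```

View pics/w12.png

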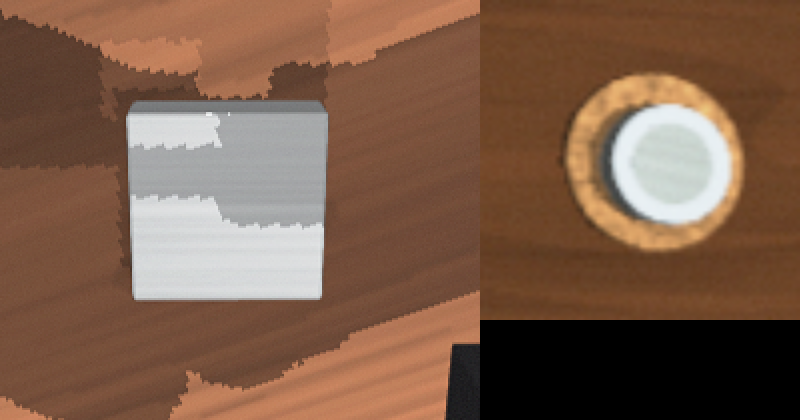

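The tin sits concentric on the mat, apart from the parallax expected. The bench block is square to the tool, with top corners at (283,176), (384,176), (286.5,269.5) and (381,269.5).

```bash
python3 - <<'E'
from h import *
from plant import *
d=dict(np.load('w12.npz'));s=get_state()
q=cast(d,[(283,176),(384,176),(381,269.5),(286.5,269.5)],.022,d['W']); c=q.mean(0); print(c,[np.linalg.norm(q[i]-q[i-1]) for i in range(4)],rect(q))
t=dict(np.load('t12.npz'));print('top',[rect(cast(t,blob(masks(t['img'])['grey'],(130,260,195,330)),.022))])
go(s,(c[0],c[1],.007,159.5))
E
```

```text
[0.41895125 0.30842631 0.022     ] [np.float64(0.05964771788397308), np.float64(0.05946529174822848), np.float64(0.059638769010587), np.float64(0.05969626905042198)] (array([0.419 , 0.3085]), array([60. , 59.6]), np.float64(69.3))Traceback (most recent call last):
  File "<stdin>", line 5, in <module>
  File "h.py", line 13, in blob
    return max(c,key=cv2.contourArea)[:,0,:]
           ~~~^^^^^^^^^^^^^^^^^^^^^^^
ValueError: max() iterable argument is empty
```

send_rows:
  targets:
    - [[0.012, 0.012, 0.1], [0, 0, 0]]
    - [[0.012, 0.012, 0.2], [0, 0, 0]]
    - [[0.012, 0.012, 0.29], [0, 0, 0]]
    - [[0.012, 0.012, 0.36], [0, 0, 0]]
    - [[0.012, 0.012, 0.395], [0, 0, 0]]
    - [[0.012, 0.012, 0.402], [0, 0, 0]]
    - [[0.012, 0.012, 0.402], [0, 0, 0]]
    - [[0.012, 0.012, 0.402], [0, 0, 0]]

```text
clock: 38.9
tool_pos: [0.4182, 0.3099, 0.0063]
eef_rot: [0.179, 0.984, 0.0, 0.0]
contact_force: [-0.3, -0.5, -0.6]
opening: 0.997
finger_force: 0.0
```

send_rows:
  targets:
    - [[0, 0, 0], [0, 0, 0]]
    - [[0, 0, 0], [0, 0, 0]]
    - [[0, 0, 0], [0, 0, 0]]
    - [[0, 0, 0], [0, 0, 0]]
    - [[0, 0, 0], [0, 0, 0]]
    - [[0, 0, -0.005], [0, 0, 0]]
    - [[0, 0, -0.015], [0, 0, 0]]
    - [[0, 0, -0.03], [0, 0, 0]]
    - [[0, 0, -0.03], [0, 0, 0]]
    - [[0, 0, -0.03], [0, 0, 0]]
  fingers: 0
  newtons: 40

```text
clock: 40.15
tool_pos: [0.4178, 0.3096, 0.0146]
eef_rot: [0.179, 0.984, -0.0, 0.0]
contact_force: [0.0, -0.3, -6.8]
opening: 0.675
finger_force: 40.0
```

```bash
python3 - <<'E'
from h import *
from plant import *
s=get_state()
go(s,(.4641,-.0015,.25,124.8)); print(s['contact_force'],np.round(s['q'],2))
E
```

```text
now [0.4178 0.3096 0.0146] yaw 159.4 open 0.675 t 40.15
(0.4641, -0.0015, 0.25, 124.8) -> [-0.5098, -0.9161, -0.7847] [-0.0, 0.0, 0.192]
[ 0.01904271 -0.3478895  -6.75672242] [-0.42  0.98 -0.51  2.    1.11  0.47 -0.58]
```

send_rows:
  targets:
    - [[0, 0, -0.03], [0, 0, 0]]
    - [[0, 0, -0.1], [0, 0, 0]]
    - [[0, 0, -0.2], [0, 0, 0]]
    - [[0, 0, -0.31], [0, 0, 0]]
    - [[0, 0, -0.42], [0, 0, 0]]
    - [[0, 0, -0.52], [0, 0, 0]]
    - [[0, 0, -0.6], [0, 0, 0]]
    - [[0, 0, -0.64], [0, 0, 0]]
    - [[0, 0, -0.65], [0, 0, 0]]

```text
clock: 41.28
tool_pos: [0.4177, 0.3094, 0.21]
eef_rot: [0.179, 0.984, -0.0, 0.0]
contact_force: [-0.1, 0.3, -6.5]
opening: 0.676
finger_force: 40.0
```

send_rows:
  targets:
    - [[-0.02, -0.03, 0], [0, 0, 0.006]]
    - [[-0.06, -0.1, 0], [0, 0, 0.02]]
    - [[-0.11, -0.19, 0], [0, 0, 0.04]]
    - [[-0.16, -0.29, 0], [0, 0, 0.06]]
    - [[-0.22, -0.39, 0], [0, 0, 0.082]]
    - [[-0.28, -0.5, 0], [0, 0, 0.105]]
    - [[-0.34, -0.61, 0], [0, 0, 0.128]]
    - [[-0.4, -0.71, 0.02], [0, 0, 0.15]]
    - [[-0.45, -0.8, 0.07], [0, 0, 0.168]]
    - [[-0.485, -0.87, 0.14], [0, 0, 0.182]]
    - [[-0.505, -0.91, 0.22], [0, 0, 0.19]]
    - [[-0.51, -0.916, 0.28], [0, 0, 0.192]]

```text
clock: 42.78
tool_pos: [0.463, -0.004, 0.1239]
eef_rot: [0.465, 0.885, -0.001, -0.001]
contact_force: [0.5, 0.4, -6.2]
opening: 0.679
finger_force: 40.0
```

send_rows:
  targets:
    - [[0, 0, 0], [0, 0, 0]]
    - [[0, 0, 0], [0, 0, 0]]

```text
clock: 43.02
tool_pos: [0.4642, -0.0012, 0.1258]
eef_rot: [0.463, 0.886, 0.0, -0.0]
contact_force: [0.2, -0.6, -6.9]
opening: 0.676
finger_force: 40.0
```

```bash
python3 - <<'E'
from h import *
from plant import *
s=get_state();w=snapshot('wrist');np.savez('w13.npz',W=tool_T(s)@w['T_tool_cam'],**w)
cv2.imwrite('pics/w13.png',w['img'])
go(s,(.4641,-.0015,.0125,124.8)); print(s['contact_force'])
E
```

```text
now [ 0.4642 -0.0012  0.1258] yaw 124.8 open 0.676 t 43.02
(0.4641, -0.0015, 0.0125, 124.8) -> [-0.0008, -0.0008, 0.3777] [0.0001, -0.0001, 0.0001]
[ 0.16736648 -0.58671255 -6.91792315]
```

View pics/w13.png

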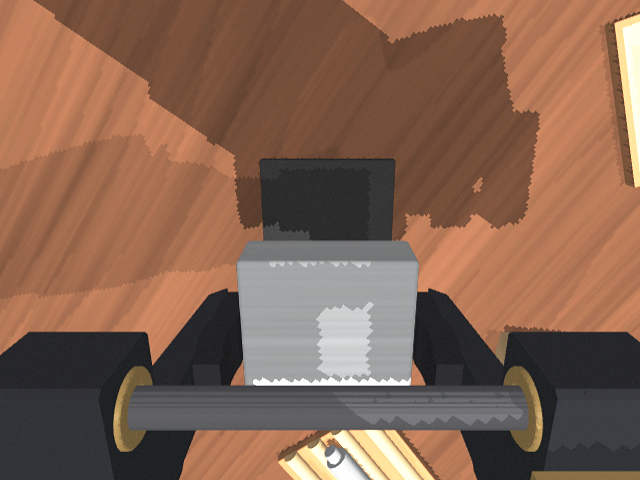

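The pad's far edge runs (260,159)–(395,159). The held block's top front edge is at v≈262, u=237–419, parallel to the pad.

```bash
python3 - <<'E'
from h import *
from plant import *
d=dict(np.load('w13.npz'));s=get_state();r=R.from_quat(s['eef_rot']);f=lambda a:r.inv().apply(a-s['tool_pos'])
m=f(cast(d,[(260,159.5),(395,159.5)],.006,d['W']));t=f(cast(d,[(237,262),(419,262)],s['tool_pos'][2]+.0157,d['W']))
print(np.round(m,4),np.round(t,4)); print('pad c',m[:,0].mean()-.042,m[:,1].mean(),'block c',t[:,0].mean()-.03,t[:,1].mean())
E
```

```text
[[ 0.0407 -0.0425  0.12  ]
 [ 0.0407  0.0409  0.1201]] [[ 0.0277 -0.0302 -0.0157]
 [ 0.0277  0.0292 -0.0157]]
pad c -0.0013312921507745226 -0.0007973855434216456 block c -0.0022735282340440657 -0.0005155235622467738
```

send_rows:
  targets:
    - [[0.003, 0, 0.05], [0, 0, 0]]
    - [[0.003, 0, 0.12], [0, 0, 0]]
    - [[0.003, 0, 0.19], [0, 0, 0]]
    - [[0.003, 0, 0.25], [0, 0, 0]]
    - [[0.003, 0, 0.3], [0, 0, 0]]
    - [[0.003, 0, 0.335], [0, 0, 0]]
    - [[0.003, 0, 0.355], [0, 0, 0]]
    - [[0.003, 0, 0.365], [0, 0, 0]]
    - [[0.003, 0, 0.368], [0, 0, 0]]
    - [[0.003, 0, 0.368], [0, 0, 0]]

```text
clock: 44.32
tool_pos: [0.4639, -0.0007, 0.0155]
eef_rot: [0.463, 0.886, 0.0, 0.0]
contact_force: [1.1, -0.4, -6.8]
opening: 0.678
finger_force: 40.0
```

send_rows:
  targets:
    - [[0, 0, 0.002], [0, 0, 0]]
    - [[0, 0, 0.004], [0, 0, 0]]
    - [[0, 0, 0.004], [0, 0, 0]]
    - [[0, 0, 0.004], [0, 0, 0]]

```text
clock: 44.82
tool_pos: [0.4637, -0.0007, 0.014]
eef_rot: [0.463, 0.886, -0.0, 0.0]
contact_force: [-0.8, -0.0, -6.4]
opening: 0.68
finger_force: 40.0
```

send_rows:
  targets:
    - [[0, 0, 0.002], [0, 0, 0]]
    - [[0, 0, 0.004], [0, 0, 0]]
    - [[0, 0, 0.004], [0, 0, 0]]
    - [[0, 0, 0.004], [0, 0, 0]]

```text
clock: 45.32
tool_pos: [0.4636, -0.0007, 0.0128]
eef_rot: [0.463, 0.886, -0.0, 0.0]
contact_force: [0.4, 0.1, -5.6]
opening: 0.679
finger_force: 40.0
```

send_rows:
  targets:
    - [[0, 0, 0.002], [0, 0, 0]]
    - [[0, 0, 0.004], [0, 0, 0]]
    - [[0, 0, 0.004], [0, 0, 0]]
    - [[0, 0, 0.004], [0, 0, 0]]

```text
clock: 45.82
tool_pos: [0.4636, -0.0007, 0.0116]
eef_rot: [0.463, 0.886, -0.0, 0.0]
contact_force: [-0.7, -0.0, -4.9]
opening: 0.676
finger_force: 40.0
```

send_rows:
  targets:
    - [[0, 0, 0.002], [0, 0, 0]]
    - [[0, 0, 0.003], [0, 0, 0]]
    - [[0, 0, 0.003], [0, 0, 0]]
    - [[0, 0, 0.003], [0, 0, 0]]

```text
clock: 46.32
tool_pos: [0.4637, -0.0007, 0.0116]
eef_rot: [0.463, 0.886, 0.0, 0.0]
contact_force: [-1.8, 0.9, 6.9]
opening: 0.675
finger_force: 40.0
```

Contact. Release, rise and check.

send_rows:
  targets:
    - [[0, 0, 0], [0, 0, 0]]
    - [[0, 0, 0], [0, 0, 0]]
    - [[0, 0, 0], [0, 0, 0]]
    - [[0, 0, 0], [0, 0, 0]]
    - [[0, 0, -0.01], [0, 0, 0]]
    - [[0, 0, -0.05], [0, 0, 0]]
    - [[0, 0, -0.15], [0, 0, 0]]
    - [[0, 0, -0.3], [0, 0, 0]]
    - [[0, 0, -0.4], [0, 0, 0]]
    - [[0, 0, -0.4], [0, 0, 0]]
    - [[0, 0, -0.4], [0, 0, 0]]
  fingers: 1

```text
clock: 47.7
tool_pos: [0.4632, -0.0012, 0.1302]
eef_rot: [0.463, 0.886, -0.0, -0.0]
contact_force: [-0.8, -0.7, 0.7]
opening: 0.999
finger_force: 0.0
```

```bash
python3 - <<'E'
from h import *
from plant import *
s=get_state();w=snapshot('wrist');T=tool_T(s)@w['T_tool_cam'];g=cv2.cvtColor(w['img'],cv2.COLOR_BGR2GRAY)
m=((g>100)*255).astype(np.uint8)
hs=cv2.cvtColor(w['img'],cv2.COLOR_BGR2HSV);m=((hs[...,1]<60)&(g>100)).astype(np.uint8)*255
b=blob(m,(255,140,410,300));print(b.min(0),b.max(0),rect(cast(w,b,.028,T)),s['contact_force'],s['opening'],s['clock'])
t=snapshot('top');m=masks(t['img'])
for k,(c,roi,z) in dict(jar=('white',(215,285,260,330),.052),stand=('light',(305,158,350,208),.028),tray=('light',(195,175,275,250),.009),tin=('grey',(455,280,515,340),.028),rod=('grey',(375,160,450,245),.024)).items():
    try: print(k,rect(cast(t,blob(m[c],roi),z)))
    except ValueError: print(k,'none')
E
```

```text
[279 179] [379 278] (array([ 0.4631, -0.0009]), array([63.1, 59.8]), np.float64(-55.2)) [-0.81898924 -0.72239545  0.68686549] 0.9993792963195539 47.7
jar (array([0.4066, 0.1662]), array([49.8, 49. ]), np.float64(-89.1))
stand (array([0.6587, 0.0044]), array([50.7, 40.8]), np.float64(26.7))
tray (array([0.5889, 0.1857]), array([99.7, 73.5]), np.float64(-36.4))
tin (array([ 0.4105, -0.2536]), array([18.9, 11.2]), np.float64(-89.1))
rod (array([ 0.5496, -0.1984]), array([88.8, 33.2]), np.float64(-65.3))
```

```bash
python3 -c "
from plant import *
print(finish_job())"
```

```text
the job is handed in; nothing more can be done
None
```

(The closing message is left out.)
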